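# Set the tube-rotator collar on its shaft flat

### The arm

A 6-joint arm with a two-finger parallel gripper is mounted at the origin on the work surface. World frame = base frame: x ahead of the robot, y to its left, z up, the work surface at z = 0. Lengths are in m, angles in rad, forces in N, time in s.
With the tool pointing down it reaches from about 0.3 to 0.775 m from the base axis. Payload 14.6 kg.
Tool frame: the origin (TCP) lies at the very end of the fingers, on their centre line; the grasp point (between the pads) lies 19 mm behind it; y points along the fingers, z is the direction in which the jaws open and shut, and the axes are right-handed (so a half turn about y gives the same grasp; the last joint's range is limited). The gripper opens to 94 mm and grips with 3 to 60 N. Pads are 16 mm wide; open, the fingers measure 119 mm over their backs; the gripper's body (75 mm by 177 mm) begins 78 mm behind the grasp point.
Start: joints at [-1.206, 0.3, 1.521, -0, 1.321, -0.067], TCP at [0.23, -0.5, 0.173] pointing down, gripper open.
Joint ranges: [-3.03, 3.03], [-0.79, 2.21], [0.23, 2.52], [-1.04, 4.18], [0, 3.07], [-2.55, 2.55]. Speed limits (rad/s): [2.22, 2.22, 2.57, 3.14, 3.14, 3.14].

### API

Orientations are given as [roll, pitch, yaw] about the fixed x, y, z axes, in that order (R = Rz(yaw) Ry(pitch) Rx(roll)).
In Python, from station import get_obs, camera, job gives the robot as it stands.
- The arm moves only by the tool step_arm, never from a script. Its argument "targets" is a list of rows, each a list of 6 numbers: the shift along the tool's x, y, z in mm, then the turn, a rotation vector about the tool's x, y, z in degrees. In form: [[dx, dy, dz, rx, ry, rz], ...]. A call has 1 to 12 rows; each row shifts and turns the commanded pose from where the row before left it, along the tool's axes as they then stand; what a row does not reach is not made up. A row lasts 1/8 s, in which the tool goes at most 62.5 mm and 10.7 degrees, less where a joint would pass 70% of its speed; a pose out of reach is approached as far as the arm can. A call is refused whole if a number of a shift passes 62.5 or a number of a turn 10.7, either way. A call with a gripper value outside its range is refused whole. "gripper" is the opening, from -1 (shut) to 1 (fully open), set as the call begins (left out, the last holds). The fingers move at their own pace and stop on an object; "squeeze" is the grip in N (left out, the last holds). Time passes only in rows, so rows that do not move let the fingers close. It gives the time, the measured TCP pose, the force and the opening at its end, in the units of the state.
- get_obs(): the state, without advancing time (a new reading comes with each control period).
- camera(name): name is "scene" or "top"; returns a dict with "pixels" (480x640x3 uint8, red, green, blue), "intrinsics" (3x3 intrinsics, pixels), "R" (3x3) and "t" (3): a world point X has camera coordinates R X + t. Camera axes: x right, y down, z forward; pixel columns grow to the right and rows downward; lengths in m; the calibration is good to about 2 mm. A picture is of the moment at which its call begins. There is no depth.
- job.hand_in(): hands the job in, once; it reports no verdict.
The state is a dict: "time_s": time; "qpos": joint angles; "joint_vel": joint speeds; "tau": joint torques, N m; "ee_pos": TCP position; "eef_rot": TCP orientation; "force": force on the tool from outside, world axes, zero at the start; "moment": the same for the moment, N m; "grip_width": finger opening in m.
Only numpy, scipy, OpenCV 4.12 (cv2) and the standard library are available. Lean on these libraries where they do the work, as an engineer would, in place of code of your own. Each camera call takes 0.05 s, during which the arm holds its last target.

### The job

Turn the bare upright shaft of the tube-rotator drive with your fingers until the flat on it squarely faces the small guide tube on the drive. Then pick up the aluminium collar that has a set screw sticking out of its side, slide it all the way down the shaft onto the shoulder with its screw over the flat, still facing the guide tube, and finish holding it there: keep your grip on the collar and do not let go. Leave everything else on the bench where it is.

Things in the scene. Friction and masses are not known exactly. Their poses are not given: they have to be found in the camera images.
- drive: White tube-rotator drive, a low box fixed to the bench, 190 (x) x 150 (y) x 60 mm high, with a teal band. Origin under its centre, z up. Its vertical shaft stands at x = +20 mm, y = 0 of this frame. The guide tube lies on its top at the -x side of the shaft, so the direction from the shaft to the guide tube is this frame's -x.
- guide_mouth (a point): Mouth of the guide tube (a horizontal steel tube, 12 mm across, 34 mm long, on a small grey block on top of the drive): centre of the end that faces the shaft, 62 mm from the shaft's axis and 10 mm above the shoulder. A hex key passed through it would reach the set screw. The highest point of the tube is 84 mm above the bench.
- shaft (a joint): Turn of the shaft about its vertical axis, rad, counter-clockwise seen from above positive. 0: the flat faces the guide tube (drive -x). It starts 0.6 to 1.4 rad counter-clockwise of that. It turns freely both ways to +-3.1 rad against a small steady friction of 0.06 N m and stays where it is left.
- shaft_seat (a point): Centre of the shoulder's upper face, on the shaft's axis, 68 mm above the bench. The frame turns with the shaft: z up, the flat faces its -x. The shoulder is a dark disc 40 mm across that the collar must rest on.
- shaft_top (a point): Centre of the shaft's top end, on its axis, 55 mm above the shoulder, 123 mm above the bench. The steel shaft is 28 mm across with one flat along its whole length, 8.5 mm from the axis (5.5 mm cut off), so the fingers feel 22.5 mm across the flat (centred 2.75 mm from the axis, away from the flat) and up to 28 mm across the round; from above its end is D-shaped.
- collar: Aluminium collar, loose on the bench: a ring 52 mm outside, 31 mm bore (1.5 mm gap round the shaft), 32 mm tall, about 140 g. Origin at the centre of its underside, z up. A dark set screw goes through its side at this frame's -x. It lies upright in one of three places on the bench that it shares by chance with spacer and end_cap.
- screw_head (a point): Outer end of the collar's set screw, 34 mm from the collar's axis along its -x, 10 mm above its underside. Head 11 mm across; the 8 mm thick tip reaches into the bore to 10 mm from the axis, so the collar goes down the shaft only with the screw over the flat (about 0.3 rad of play either way); otherwise it stops after about 6 mm.
- spacer: Bystander: plain aluminium ring like the collar (52 mm outside, 31 mm bore, 32 mm tall) but without a screw. Origin centre of underside.
- end_cap: Bystander: solid aluminium cap, 52 mm across, 24 mm tall with a 24 mm stub on top (30 mm in all). Origin centre of underside.
- driver: Bystander: screwdriver with black handle lying on the bench, 170 mm long.
- brush: Bystander: small brush with wooden handle lying on the bench, 180 mm long.
- reagent: Bystander: amber bottle with white cap, 52 mm across, 110 mm tall, standing beyond the drive.
- cup: Bystander: white plastic cup, 64 mm across, 70 mm tall, standing beyond the drive.
- slide_box: Bystander: flat white slide box, 85 x 120 x 30 mm.

How it is judged:
On the way:
1. the bare shaft is turned so that its flat faces the guide tube, the collar still well away from it (value of joint shaft between -0.2 and 0.2 rad and distance between collar and shaft_seat above 0.1 m), for 0.2 s.
At the end, for the whole second after the job is handed in: The collar is down on the shoulder (within 3 mm), on the shaft's axis (4 mm), upright (0.1 rad), its screw over the flat (0.35 rad), the flat facing the guide tube (0.2 rad), at rest, and the fingers still grip the collar (more than 4 N) through the last second (value of joint shaft between -0.2 and 0.2 rad and z of collar in the frame of shaft_seat between -0.003 and 0.003 m and horizontal distance between collar and shaft_seat below 0.004 m and angle between collar's own z axis and vertical below 0.1 rad and angle between the x axis of collar and the x axis of shaft_seat, either way round below 0.35 rad and contact force between the fingers and collar above 4 N and linear speed of collar below 0.02 m/s); the arm keeps its last pose, push and grip.
It fails at once if a bystander on the bench is moved more than 30 mm (distance of any of spacer, end_cap, driver, brush, reagent, cup, slide_box from where it was at the start of the episode above 0.03 m).
It also fails if it takes over 45 s, if anything falls off the work surface, if the arm or the gripper's body presses on something with over 40 N, if the wrist force passes 120 N, or if a joint passes its speed limit or range.

## Working session

There is one attempt and no reset: what is moved stays moved. The work goes in short steps, Python scripts to look and compute and a tool call to move; the robot and the scene stay as the last step left them, time stands still between calls to the robot, and variables do not carry over. Pictures are saved under pics/ and viewed, and the job is handed in when it is done.

Besides the shell and the picture viewer there is one more tool, called by a JSON object that holds its "api" and its "payload". step_arm: Moves the arm, as the interface text tells. Its arguments: {"type":"object","properties":{"targets":{"type":"array","items":{"type":"array","items":{"type":"number"}}},"gripper":{"type":"number"},"squeeze":{"type":"number"}},"required":["targets"]}

```bash
ls; mkdir -p pics
cat > h.py <<'E'
import numpy as np,cv2
from station import get_obs,camera,job
def snap(name,fn):
    c=camera(name); cv2.imwrite('pics/'+fn+'.png',c['pixels'][:,:,::-1]); np.savez('pics/'+fn+'.npz',**c); return c
def ray(c,u,v,z):
    K=c['intrinsics'];R=c['R'];t=c['t']
    d=R.T@np.linalg.inv(K)@np.array([u,v,1.]); o=-R.T@t
    return o+d*(z-o[2])/d[2]
def proj(c,X):
    p=c['intrinsics']@(c['R']@np.asarray(X,float)+c['t']); return p[:2]/p[2]
E
python3 - <<'E'
from h import *
for n in('scene','top'):
    c=snap(n,n+'0'); print(n,c['intrinsics'],-c['R'].T@c['t'],c['R'])
print(get_obs())
E
```

```text
pics
scene [[461.13116002   0.         319.93758424]
 [  0.         461.13116002 234.90356029]
 [  0.           0.           1.        ]] [1.05764585 0.13507327 0.96804466] [[-2.88981941e-01  9.57334446e-01  4.43354687e-04]
 [ 8.17719068e-01  2.47078271e-01 -5.19892156e-01]
 [-4.97820212e-01 -1.49876904e-01 -8.54231789e-01]]
top [[545.00821698   0.         317.1344867 ]
 [  0.         545.00821698 237.90920438]
 [  0.           0.           1.        ]] [ 0.37301289 -0.01518841  1.27472616] [[-0.01254179 -0.99991329 -0.00401543]
 [-0.9897101   0.01298605 -0.14249658]
 [ 0.14253637  0.00218695 -0.98978715]]
{'time_s': 0.1, 'qpos': array([-1.20564126e+00,  3.00445145e-01,  1.52150225e+00, -9.30775934e-06,
        1.32068942e+00, -6.65731503e-02]), 'joint_vel': array([-0.00101879, -0.00260403, -0.00170572, -0.00049465, -0.00167521,
       -0.00095792]), 'tau': array([ 8.94040641e-04, -5.32649016e+01, -3.53286195e+01,  7.09228450e-02,
        2.35017546e-02, -4.84147199e-05]), 'ee_pos': array([ 0.2300574 , -0.49928594,  0.17213393]), 'eef_rot': array([-1.57183878e+00,  6.04662632e-05, -2.70986216e+00]), 'force': array([ 0.0029876 , -1.02873546,  0.77543917]), 'moment': array([ 0.04439523, -0.01701056,  0.05406511]), 'grip_width': 0.09426240806545745}
```

View pics/scene0.png

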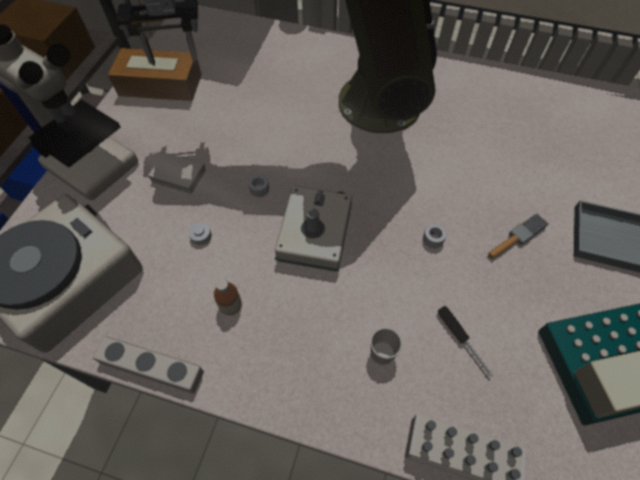

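View pics/top0.png

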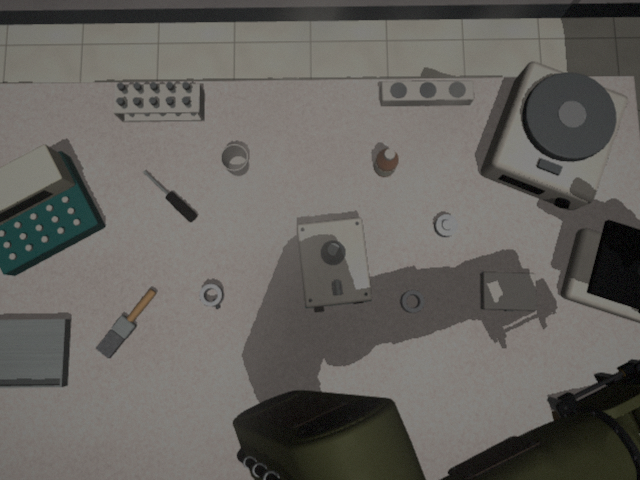

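The drive is at about (335,262) in the top view. The collar is probably the left ring at (211,294), since a dark nub shows near (218,306). I'll zoom in to check.

Run:
```python
from h import *
a=cv2.imread('pics/top0.png')
def cr(im,x0,y0,w,h,s): 
    p=cv2.resize(im[y0:y0+h,x0:x0+w],None,fx=s,fy=s,interpolation=cv2.INTER_CUBIC); return np.clip(p.astype(float)*1.7,0,255).astype(np.uint8)
cv2.imwrite('pics/z1.png',np.hstack([cr(a,290,205,90,110,5)[:550],cr(a,186,272,50,50,7)[:350].repeat(1,0) if 0 else cv2.copyMakeBorder(cr(a,186,272,50,50,7),0,200,0,0,0)]))
b=cv2.imread('pics/scene0.png')
cv2.imwrite('pics/z2.png',np.hstack([cr(b,270,180,90,100,5),cv2.copyMakeBorder(cr(b,409,212,50,50,7),0,150,0,0,0)]))
```

```text
(no output)
```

View pics/z1.png

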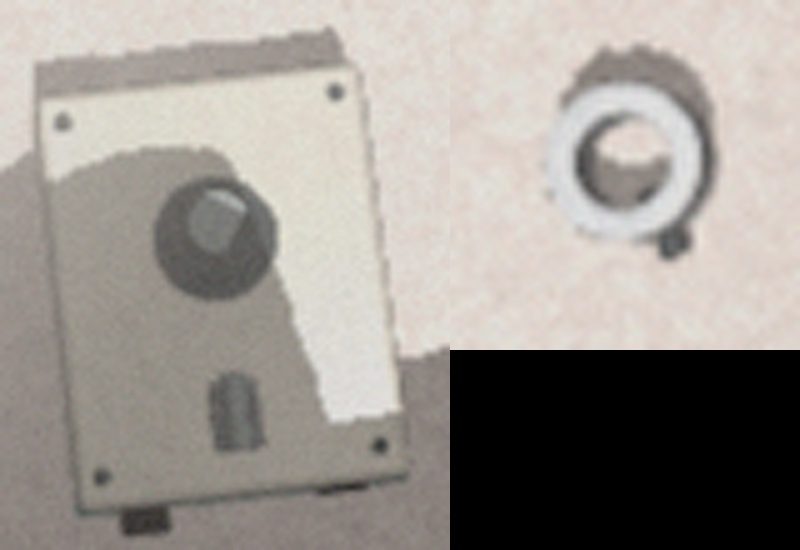

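View pics/z2.png

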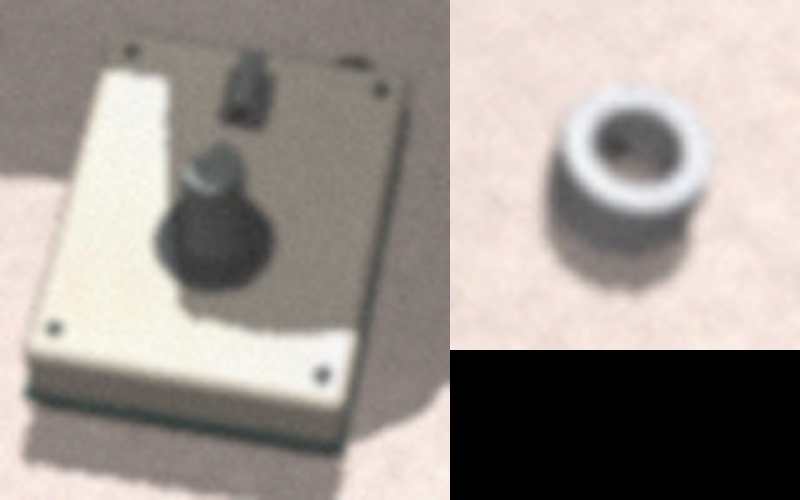

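Run:
```python
from h import *
c=dict(np.load('pics/top0.npz'));s=dict(np.load('pics/scene0.npz'))
P=[ray(c,290+u/5,205+v/5,.06) for u,v in[(38,98),(355,65),(80,513),(408,478)]]
for p in P: print(p)
TL,TR,BL,BR=P
ctr=np.mean(P,0); dx=(TL+TR-BL-BR)/2; dy=(TL+BL-TR-BR)/2
print(ctr,np.linalg.norm(dx),np.linalg.norm(dy),np.degrees(np.arctan2(dx[1],dx[0])),np.degrees(np.arctan2(-dy[0],dy[1])))
ux=dx/np.linalg.norm(dx); print('shaft from box',ctr+.02*ux)
print('shoulder top', ray(c,290+216/5,205+238/5,.068),'scene',ray(s,270+214/5,180+240/5,.068))
S=[(30,353),(342,402),(407,75),(118,40)]
Q=[ray(s,270+u/5,180+v/5,.06) for u,v in S]
for p in Q: print('sc',p)
print('collar top',ray(c,186+177/7,272+162/7,.032),'scene',ray(s,409+(637-450)/7,212+148/7,.032))
C=ray(c,186+177/7,272+162/7,.032);W=ray(c,186+223/7,272+241/7,.012);print('screw',W,np.degrees(np.arctan2(*(W-C)[1::-1])),np.linalg.norm((W-C)[:2]))
# shaft top D edge
a=ray(c,290+245/5,205+208/5,.123);b=ray(c,290+228/5,205+250/5,.123);d=a-b;print('flat line',a,b,'normal deg',np.degrees(np.arctan2(-d[0],d[1])))
```

```text
[0.5789091  0.03126073 0.06      ]
[ 0.59215478 -0.11233447  0.06      ]
[0.39258163 0.01406797 0.06      ]
[ 0.40612634 -0.13133658  0.06      ]
[ 0.49244296 -0.04958559  0.06      ] 0.18705546375340001 0.1451194145398763 5.551993944641463 5.296204118656186
shaft from box [ 0.51234914 -0.04765061  0.06      ]
shoulder top [ 0.51325329 -0.04789978  0.068     ] scene [ 0.52004765 -0.04398171  0.068     ]
sc [ 0.5968903  -0.10723653  0.06      ]
sc [0.5802807  0.03440561 0.06      ]
sc [0.39749771 0.0161947  0.06      ]
sc [ 0.41802056 -0.12518594  0.06      ]
collar top [0.42381072 0.22958712 0.032     ] scene [0.42767645 0.23342879 0.032     ]
screw [0.39858528 0.21800429 0.012     ] -155.3367143184218 0.02775760671903506
flat line [ 0.51955965 -0.05897457  0.123     ] [ 0.50166276 -0.05142228  0.123     ] normal deg -112.87920609157203
```

```bash
cat >> h.py <<'E'
from scipy.spatial.transform import Rotation as Ro
def pose():
    o=get_obs(); return o['ee_pos'].copy(),Ro.from_euler('xyz',o['eef_rot'])
def plan(tgt,yawdeg,n,p=None,R=None,dec=1):
    if p is None: p,R=pose()
    y0=np.degrees(R.as_euler('xyz')[2]); dy=(yawdeg-y0+180)%360-180
    Rt=Ro.from_euler('xyz',[-90,0,yawdeg],degrees=True)
    p0=p.copy();R0=R; rows=[]
    for i in range(1,n+1):
        f=i/n; want=p0+f*(np.asarray(tgt)-p0); Rw=Ro.from_euler('xyz',[-90,0,y0+f*dy],degrees=True)
        sh=R.inv().apply(want-p)*1000; rv=np.degrees((R.inv()*Rw).as_rotvec())
        row=np.round(np.r_[sh,rv],dec)+0.; rows.append(row.tolist())
        p=p+R.apply(row[:3]/1000); R=R*Ro.from_rotvec(row[3:],degrees=True)
    print(rows); print('end',p,R.as_euler('xyz',degrees=True)); return p,R
E
python3 - <<'E'
from h import *
p,R=plan([.45,-.15,.173],-60,9)
plan([.514,-.047,.173],-23,4,p,R)
E
```

```text
[[-38.4, -0.1, -25.0, 0.1, -10.6, 0.0], [-42.4, -0.1, -17.5, 0.0, -10.6, 0.0], [-44.9, -0.1, -9.5, 0.0, -10.6, 0.0], [-45.9, -0.1, -1.0, 0.0, -10.5, 0.0], [-45.2, -0.1, 7.4, 0.0, -10.6, 0.0], [-43.2, -0.1, 15.5, 0.0, -10.6, 0.0], [-39.5, -0.1, 23.3, 0.0, -10.6, 0.0], [-34.6, -0.1, 30.1, 0.0, -10.6, 0.0], [-28.5, -0.1, 35.9, 0.0, -10.6, 0.0]]
end [ 0.44995615 -0.14998952  0.17299166] [-8.99910332e+01 -4.07047040e-02 -5.99636714e+01]
[[-14.3, 0.0, 26.7, 0.0, -9.2, 0.0], [-9.8, 0.0, 28.7, 0.0, -9.3, 0.0], [-5.0, 0.0, 29.9, 0.0, -9.2, 0.0], [-0.2, 0.0, 30.3, 0.0, -9.3, 0.0]]
end [ 0.51400018 -0.04705586  0.17296786] [-9.00173355e+01 -3.79045593e-02 -2.29636625e+01]
```

{"api": "step_arm", "payload": {"targets": [[-38.4,-0.1,-25,0.1,-10.6,0],[-42.4,-0.1,-17.5,0,-10.6,0],[-44.9,-0.1,-9.5,0,-10.6,0],[-45.9,-0.1,-1,0,-10.5,0],[-45.2,-0.1,7.4,0,-10.6,0],[-43.2,-0.1,15.5,0,-10.6,0],[-39.5,-0.1,23.3,0,-10.6,0],[-34.6,-0.1,30.1,0,-10.6,0],[-28.5,-0.1,35.9,0,-10.6,0]], "gripper": 0.1, "squeeze": 10}}

```text
time_s: 1.23
ee_pos: [0.4506, -0.1488, 0.1731]
eef_rot: [-1.571, -0.002, -1.04]
force: [-0.2, -0.9, -0.0]
grip_width: 0.052
```

{"api": "step_arm", "payload": {"targets": [[-14.3,0,26.7,0,-9.2,0],[-9.8,0,28.7,0,-9.3,0],[-5,0,29.9,0,-9.2,0],[-0.2,0,30.3,0,-9.3,0],[0,0,0,0,0,0],[0,0,0,0,0,0]]}}

```text
time_s: 1.98
ee_pos: [0.5137, -0.0477, 0.1729]
eef_rot: [-1.572, -0.001, -0.403]
force: [-0.2, 0.0, 0.0]
grip_width: 0.0519
```

Run:
```python
from h import *
c=snap('top','t1');s=snap('scene','s1');o=get_obs();print(o['time_s'],o['ee_pos'],np.degrees(o['eef_rot']),o['grip_width'],o['force'],o['moment'])
def cr(im,x0,y0,w,h,s): return np.clip(cv2.resize(im[y0:y0+h,x0:x0+w],None,fx=s,fy=s,interpolation=cv2.INTER_CUBIC).astype(float)*1.6,0,255).astype(np.uint8)
cv2.imwrite('pics/z3.png',np.hstack([cr(cv2.imread('pics/t1.png'),275,180,100,140,4),cr(cv2.imread('pics/s1.png'),265,150,100,140,4)]))
print(proj(s,o['ee_pos']),proj(c,o['ee_pos']))
```

```text
2.075 [ 0.5137152  -0.04800317  0.17314438] [-9.00667174e+01 -7.51351500e-02 -2.31099562e+01] 0.05158799501881014 [-0.69012817 -0.1659625  -0.31932743] [-0.02572692 -0.13513807 -0.03302736]
[311.24028147 198.68574321] [334.54554599 246.39665163]
```

View pics/z3.png

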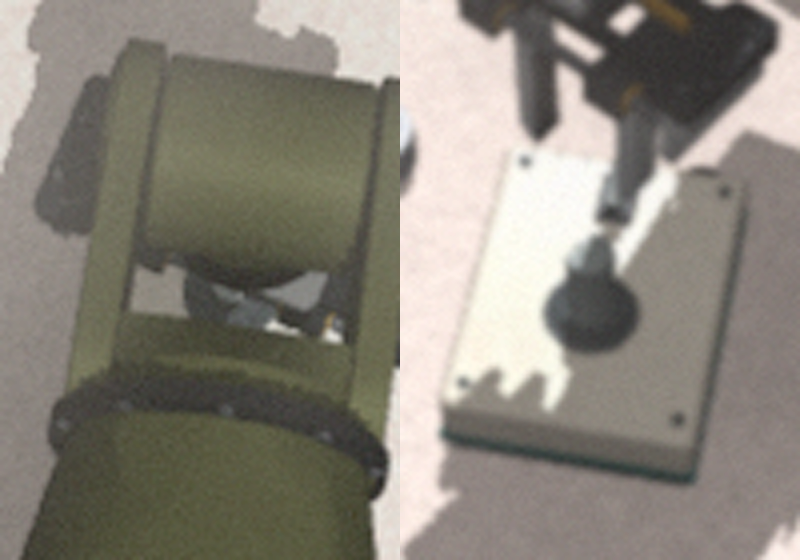

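Run:
```python
from h import *
s=dict(np.load('pics/s1.npz'));p,R=pose()
im=cv2.imread('pics/s1.png')
big=cv2.resize(im[150:290,250:390],None,fx=4,fy=4,interpolation=cv2.INTER_CUBIC)
big=np.clip(big*1.6,0,255).astype(np.uint8)
def dot(X,col):
    u=(proj(s,X)-[250,150])*4+1.5; cv2.circle(big,tuple(int(a) for a in u),2,col,-1)
for sg in(-1,1):
  for t in(0.026,.038):
    for x in(-.008,.008): dot(p+R.apply([x,0,sg*t]),(0,0,255))
A=[.514,-.047]
for th in np.linspace(0,6.28,40):
    dot([A[0]+.02*np.cos(th),A[1]+.02*np.sin(th),.068],(0,255,0));dot([A[0]+.014*np.cos(th),A[1]+.014*np.sin(th),.123],(255,0,0))
cv2.imwrite('pics/z4.png',big)
```

```text
(no output)
```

View pics/z4.png

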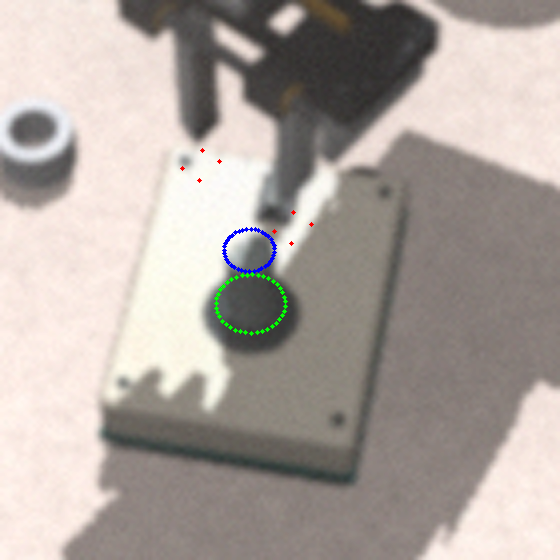

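Run:
```python
from h import *
s=dict(np.load('pics/s1.npz'));p,R=pose()
print(p,R.as_matrix())
for z in(.173,.185,.2):
    a=ray(s,300,183.2,z);b=ray(s,318,203.2,z);d=b-a;print(z,a,b,np.linalg.norm(d),np.degrees(np.arctan2(d[1],d[0])),(a+b)/2)
im=cv2.imread('pics/s1.png');cv2.imwrite('pics/z5.png',np.clip(cv2.resize(im[100:220,240:400],None,fx=5,fy=5,interpolation=cv2.INTER_CUBIC)*2.2,0,255).astype(np.uint8))
```

```text
[ 0.5137152  -0.04800317  0.17314438] [[ 9.19752517e-01  7.49084159e-04  3.92498085e-01]
 [-3.92496609e-01 -1.58569859e-03  9.19752085e-01]
 [ 1.31135538e-03 -9.99998462e-01 -1.16443727e-03]]
0.173 [ 0.48129752 -0.08364691  0.173     ] [ 0.52065588 -0.03091821  0.173     ] 0.0657981520822847 53.26118002059411 [ 0.5009767  -0.05728256  0.173     ]
0.185 [ 0.48999663 -0.08034566  0.185     ] [ 0.52876094 -0.02841282  0.185     ] 0.0648050282205928 53.2611800205941 [ 0.50937878 -0.05437924  0.185     ]
0.2 [ 0.50087051 -0.0762191   0.2       ] [ 0.53889226 -0.02528108  0.2       ] 0.06356362339347782 53.26118002059416 [ 0.51988139 -0.05075009  0.2       ]
```

View pics/z5.png

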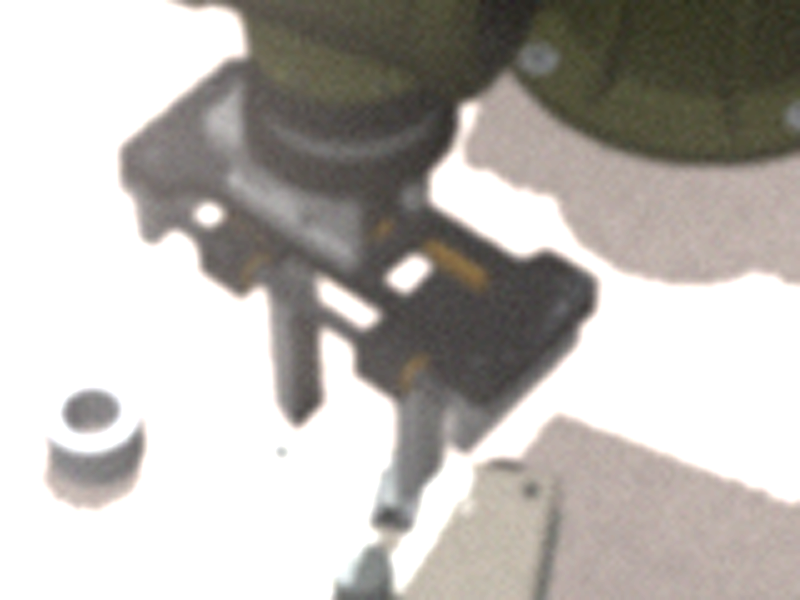

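{"api": "step_arm", "payload": {"targets": [[0,15,0,0,0,0],[0,20,0,0,0,0],[0,10,0,0,0,0],[0,0,0,0,0,0]], "gripper": 0.5}}

```text
time_s: 2.58
ee_pos: [0.5137, -0.0475, 0.1274]
eef_rot: [-1.572, -0.0, -0.401]
force: [-0.1, 0.2, 0.4]
grip_width: 0.0705
```

```bash
cat >> h.py <<'E'
def show(fn,X0,Y0,W,H,k,g,A,Wd,name='scene',coll=None):
    s=snap(name,fn+'_raw');o=get_obs();p=o['ee_pos'];R=Ro.from_euler('xyz',o['eef_rot'])
    im=cv2.imread('pics/'+fn+'_raw.png')
    big=np.clip(cv2.resize(im[Y0:Y0+H,X0:X0+W],None,fx=k,fy=k,interpolation=cv2.INTER_CUBIC)*float(g),0,255).astype(np.uint8)
    def dot(X,col):
        u=(proj(s,X)-[X0,Y0]+.5)*k; cv2.circle(big,tuple(int(a) for a in u),1,col,-1)
    w=o['grip_width']/2
    for sg in(-1,1):
      for t in(w,w+.0125):
        for x in(-.008,.008): dot(p+R.apply([x,0,sg*t]),(0,0,255))
    for th in np.linspace(0,6.28,40):
      if A is not None:
        dot([A[0]+.02*np.cos(th),A[1]+.02*np.sin(th),.068],(0,255,0));dot([A[0]+.014*np.cos(th),A[1]+.014*np.sin(th),.123],(255,0,0))
      if coll is not None:
        for z in(0,.032): dot([coll[0]+.026*np.cos(th),coll[1]+.026*np.sin(th),coll[2]+z],(0,255,255))
    cv2.imwrite('pics/'+fn+'.png',big)
    print(o['time_s'],p,np.degrees(o['eef_rot']),o['grip_width'],o['force'],o['moment'])
E
python3 - <<'E'
from h import *
show('z6',250,130,140,110,5,1.5,[.514,-.047],0)
E
```

```text
2.625 [ 0.51408407 -0.04745738  0.12814019] [-9.00622040e+01 -6.69571236e-02 -2.29812226e+01] 0.07042865175693712 [-0.4964615  -0.60950824  0.0652798 ] [ 0.08412023 -0.12304358  0.02337465]
```

View pics/z6.png

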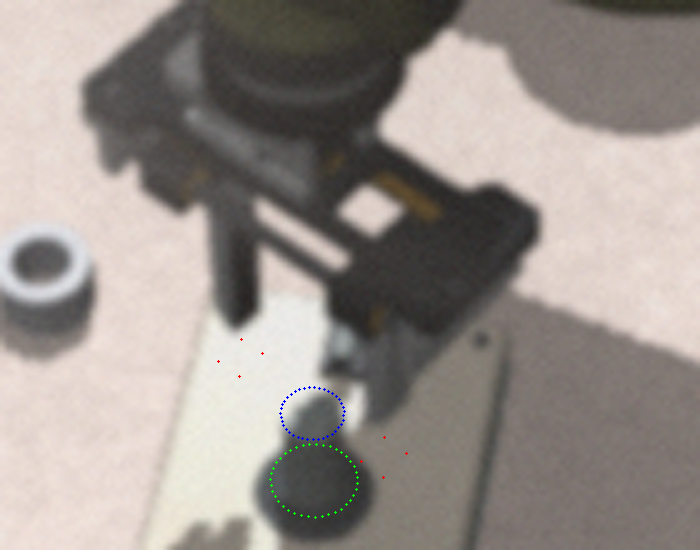

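Run:
```python
from h import *
show('z7',280,190,110,110,6,2.0,[.514,-.047],0,'top')
```

```text
2.675 [ 0.51431678 -0.04746086  0.12854991] [-90.05267931  -0.10982026 -22.97533759] 0.07046495459554689 [ 0.01420679 -0.32294286 -0.08887085] [ 0.04677647 -0.12646107 -0.03643867]
```

View pics/z7.png

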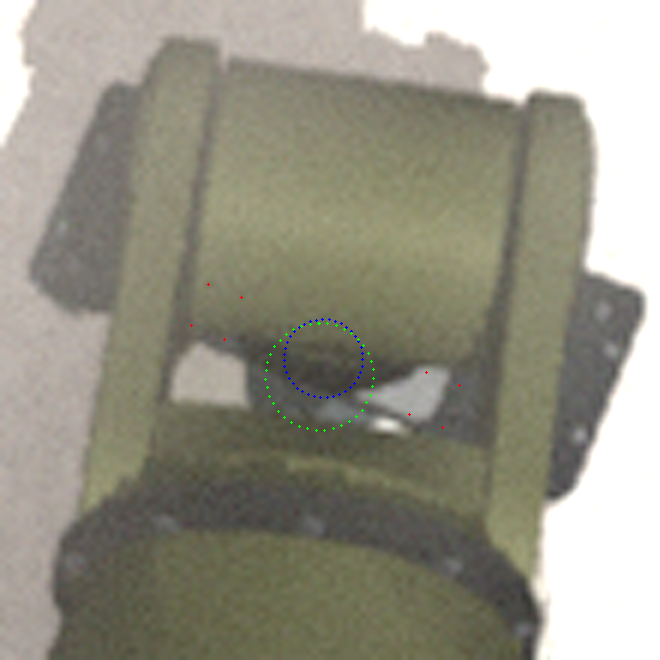

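{"api": "step_arm", "payload": {"targets": [[0,12,0,0,0,0],[0,14,0,0,0,0],[0,12,0,0,0,0],[0,0,0,0,0,0]]}}

```text
time_s: 3.18
ee_pos: [0.5136, -0.0473, 0.0889]
eef_rot: [-1.572, 0.001, -0.401]
force: [-0.2, 0.3, -0.8]
grip_width: 0.0706
```

{"api": "step_arm", "payload": {"targets": [[0,0,0,0,0,0],[0,0,0,0,0,0],[0,0,0,0,0,0],[0,0,0,0,0,0]], "gripper": -0.3, "squeeze": 5}}

```text
time_s: 3.68
ee_pos: [0.5142, -0.0474, 0.0903]
eef_rot: [-1.572, -0.002, -0.401]
force: [0.3, -0.6, -0.8]
grip_width: 0.0346
```

Run:
```python
from h import *
show('z8',250,130,140,110,5,1.5,[.514,-.047],0)
```

```text
3.725 [ 0.5141839  -0.04737718  0.09025764] [-9.00572198e+01 -8.88564020e-02 -2.29577017e+01] 0.033507456697482126 [-0.30699057 -0.2029196  -0.18165742] [ 0.04690143 -0.15923044 -0.02381428]
```

View pics/z8.png

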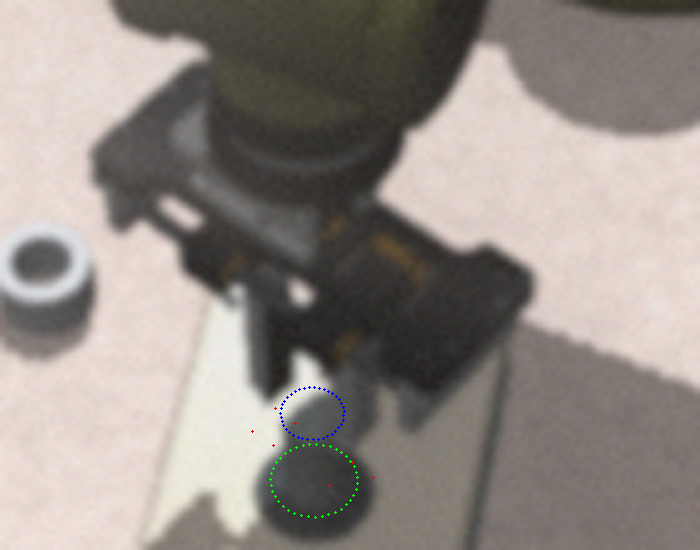

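{"api": "step_arm", "payload": {"targets": [[0,0,0,0,0,0],[0,0,0,0,0,0],[0,0,0,0,0,0],[0,0,0,0,0,0]], "gripper": -1, "squeeze": 5}}

```text
time_s: 4.22
ee_pos: [0.5144, -0.0475, 0.0905]
eef_rot: [-1.572, -0.002, -0.401]
force: [0.6, 0.5, 5.3]
grip_width: 0.0006
```

Run:
```python
from h import *
show('z9',250,130,140,110,5,1.5,[.514,-.047],0)
```

```text
4.275 [ 0.5143708  -0.04749533  0.09046959] [-90.05985486  -0.11790699 -22.95771126] 0.0007117077276186411 [ 0.95019473 -0.4808991   4.97128335] [ 0.0413417  -0.17648311  0.01598217]
```

View pics/z9.png

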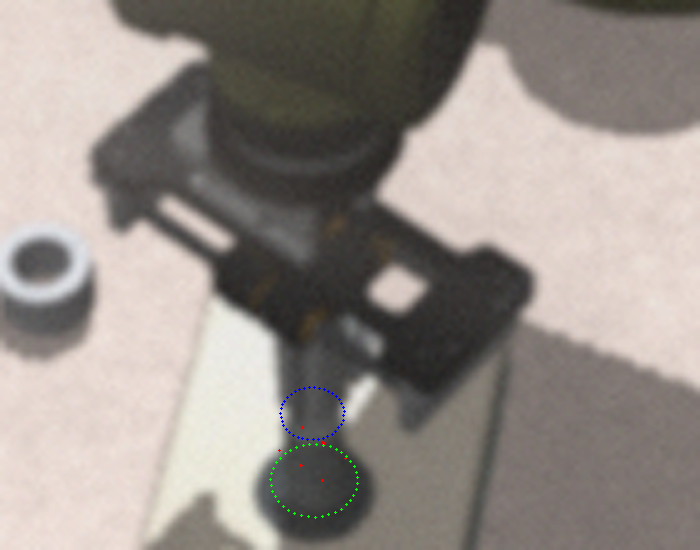

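Run:
```python
from h import *
f=lambda n:np.clip(cv2.resize(cv2.imread(n)[180:250,290:340],None,fx=7.9,fy=7.9,interpolation=cv2.INTER_CUBIC)*2.5,0,255).astype(np.uint8)
cv2.imwrite('pics/z10.png',np.hstack([f('pics/scene0.png'),f('pics/z9_raw.png')]))
```

```text
(no output)
```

View pics/z10.png

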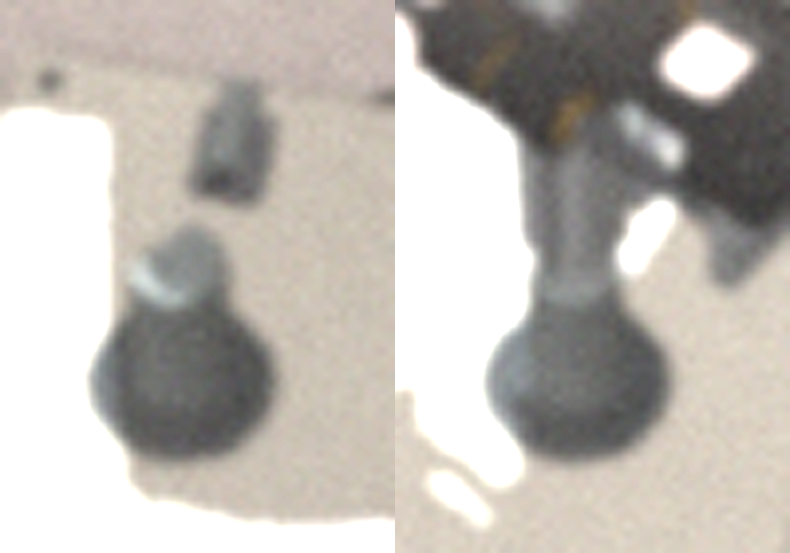

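{"api": "step_arm", "payload": {"targets": [[0,-6,0,0,0,0],[0,0,0,0,0,0],[0,0,0,0,0,0],[0,0,0,0,0,0]], "gripper": 0.4}}

```text
time_s: 4.78
ee_pos: [0.514, -0.0474, 0.0959]
eef_rot: [-1.572, -0.001, -0.401]
force: [-0.2, 0.2, 0.3]
grip_width: 0.037
```

{"api": "step_arm", "payload": {"targets": [[0,8,0,0,0,0],[0,8,0,0,0,0],[0,8,0,0,0,0],[0,0,0,0,0,0]]}}

```text
time_s: 5.28
ee_pos: [0.5138, -0.0473, 0.0713]
eef_rot: [-1.572, -0.0, -0.401]
force: [0.8, -0.2, -0.3]
grip_width: 0.066
```

Run:
```python
from h import *
show('z11',250,130,140,110,5,1.5,[.514,-.047],0)
```

```text
5.325 [ 0.51402462 -0.04738458  0.07183068] [-9.00682568e+01 -4.26299108e-02 -2.29630016e+01] 0.0658506632389829 [ 0.80361845 -0.87659756 -0.60250551] [-0.0289149  -0.14980608  0.00351572]
```

View pics/z11.png

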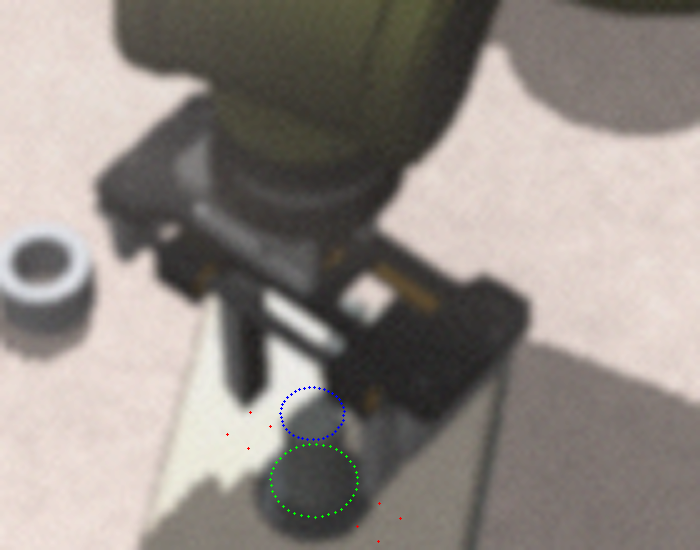

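{"api": "step_arm", "payload": {"targets": [[0,0,0,0,0,0],[0,0,0,0,0,0],[0,0,0,0,0,0],[0,0,0,0,0,0],[0,0,0,0,0,0],[0,0,0,0,0,0]], "gripper": -1, "squeeze": 5}}

```text
time_s: 6.08
ee_pos: [0.5147, -0.0463, 0.0722]
eef_rot: [-1.57, -0.002, -0.401]
force: [4.4, 9.0, -1.2]
grip_width: 0.0265
```

Run:
```python
from h import *
show('z12',250,130,140,110,5,1.5,[.514,-.047],0)
```

```text
6.125 [ 0.51469554 -0.04625434  0.07220634] [-89.93488251  -0.10314299 -22.95475678] 0.026061729689513757 [ 4.19169192  9.52477609 -0.8946018 ] [ 1.69345131e+00 -9.39887767e-01 -9.83067801e-04]
```

View pics/z12.png

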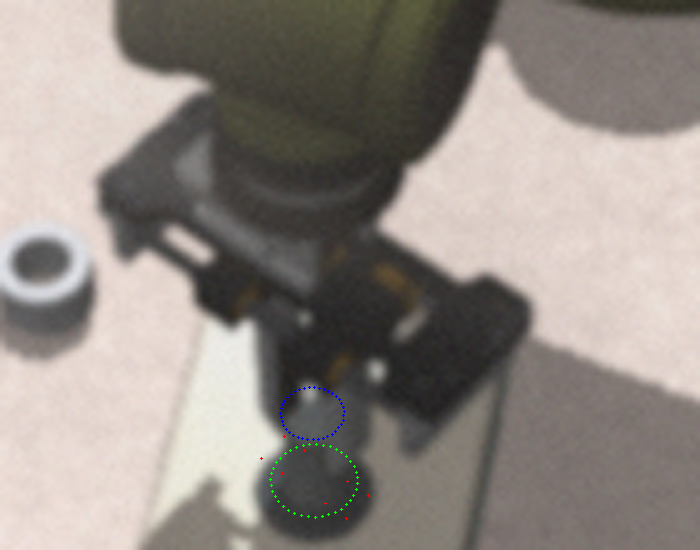

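{"api": "step_arm", "payload": {"targets": [[0,0,2,0,0,0],[0,0,0,0,0,0],[0,0,0,0,0,0],[0,0,0,0,0,0]], "squeeze": 20}}

```text
time_s: 6.62
ee_pos: [0.5154, -0.0447, 0.0723]
eef_rot: [-1.57, -0.002, -0.401]
force: [4.3, 8.9, -0.6]
grip_width: 0.0224
```

Run:
```python
from h import *
o=get_obs();print(o['time_s'],o['ee_pos'],np.degrees(o['eef_rot']),o['grip_width'],o['force'],o['moment'])
```

```text
6.625 [ 0.51538144 -0.04465791  0.07226158] [-89.95915281  -0.10243106 -22.95236923] 0.022370868934069005 [ 4.25187684  8.90286462 -0.56221734] [ 1.51634246 -0.76659369 -0.01463581]
```

{"api": "step_arm", "payload": {"targets": [[0,0,1.3,0,0,0],[0,0,0,0,0,0],[0.4,0,0,0,8.8,0],[0.4,0,0,0,8.8,0],[0.4,0,0,0,8.8,0],[0.4,0,0,0,8.8,0],[0.4,0,0,0,8.8,0],[0.4,0,0,0,8.8,0],[0.4,0,0,0,8.7,0],[0,0,0,0,0,0],[0,0,0,0,0,0]]}}

```text
time_s: 8.0
ee_pos: [0.5178, -0.0462, 0.0723]
eef_rot: [-1.569, -0.001, -1.474]
force: [4.1, 2.3, -0.5]
grip_width: 0.022
```

Run:
```python
from h import *
o=get_obs();print(o['time_s'],o['ee_pos'],np.degrees(o['eef_rot']),o['grip_width'],o['force'],o['moment'])
```

```text
8.0 [ 0.51778403 -0.04622392  0.07226878] [-8.98731205e+01 -7.47291189e-02 -8.44734518e+01] 0.021956738539787836 [ 4.12624164  2.34117846 -0.53145268] [ 0.42111653 -0.77397386 -0.04121651]
```

Run:
```python
from h import *
plan([.5156,-.0465,.0723],-174.5,9)
```

```text
[[0.0, 0.0, -0.2, -0.1, 10.0, 0.1], [0.1, 0.0, -0.3, 0.0, 10.0, 0.0], [0.1, 0.0, -0.2, 0.0, 10.0, 0.0], [0.1, 0.0, -0.2, 0.0, 10.0, 0.0], [0.2, 0.0, -0.2, 0.0, 10.0, 0.0], [0.1, 0.0, -0.2, 0.0, 10.0, 0.0], [0.3, 0.0, -0.1, 0.0, 10.0, 0.0], [0.2, 0.0, -0.1, 0.0, 10.0, 0.0], [0.2, 0.0, 0.0, 0.0, 10.0, 0.0]]
end [ 0.51562658 -0.04649982  0.07226705] [-9.00334684e+01  3.60908901e-02 -1.74473324e+02]
```

{"api": "step_arm", "payload": {"targets": [[0,0,0,0,0,0],[0,0,0,0,0,0],[0,0,0,0,0,0]], "gripper": 0.3, "squeeze": 5}}

```text
time_s: 8.38
ee_pos: [0.5171, -0.0464, 0.0721]
eef_rot: [-1.57, -0.002, -1.474]
force: [0.1, -0.3, -0.8]
grip_width: 0.0488
```

{"api": "step_arm", "payload": {"targets": [[0,0,-0.2,0,10,0],[0.1,0,-0.2,0,10,0],[0.1,0,-0.2,0,10,0],[0.1,0,-0.1,0,10,0],[0.2,0,-0.1,0,10,0],[0.1,0,-0.1,0,10,0],[0.2,0,-0.1,0,10,0],[0.2,0,-0.1,0,10,0],[0.2,0,0,0,10,0],[0,0,0,0,0,0],[0,0,0,0,0,0]]}}

```text
time_s: 9.75
ee_pos: [0.5154, -0.0468, 0.0721]
eef_rot: [-1.569, 0.001, -3.041]
force: [0.0, -0.9, 0.7]
grip_width: 0.0613
```

{"api": "step_arm", "payload": {"targets": [[0,0,0,0,0,0],[0,0,0,0,0,0],[0,0,0,0,0,0],[0,0,0,0,0,0],[0,0,0,0,0,0],[0,0,0,0,0,0]], "gripper": -1}}

```text
time_s: 10.5
ee_pos: [0.5155, -0.0474, 0.0722]
eef_rot: [-1.568, 0.001, -3.045]
force: [-0.1, -5.7, -0.4]
grip_width: 0.0274
```

Run:
```python
from h import *
o=get_obs();print(o['time_s'],o['ee_pos'],np.degrees(o['eef_rot']),o['grip_width'],o['force'],o['moment'],np.degrees(o['qpos']))
```

```text
10.5 [ 0.51553386 -0.0473513   0.07216278] [-8.98608746e+01  4.80303317e-02 -1.74461120e+02] 0.027383861565854227 [-0.07597247 -5.72953539 -0.36961531] [-1.07008943 -0.10056761  0.02815355] [-9.22999885 19.27006248 98.70489955 -0.13856955 61.94319805 75.296268  ]
```

{"api": "step_arm", "payload": {"targets": [[0,0,1,0,0,0],[0,0,0,0,0,0],[0,0,0,0,0,0]]}}

```text
time_s: 10.88
ee_pos: [0.5155, -0.0474, 0.0722]
eef_rot: [-1.57, 0.001, -3.045]
force: [-0.9, 4.1, 0.6]
grip_width: 0.0279
```

{"api": "step_arm", "payload": {"targets": [[0,0,0.6,0,0,0],[0,0,0,0,0,0],[0,0,0,0,0,0]]}}

```text
time_s: 11.25
ee_pos: [0.5155, -0.0475, 0.0721]
eef_rot: [-1.571, 0.001, -3.045]
force: [0.1, 8.5, -0.2]
grip_width: 0.0273
```

{"api": "step_arm", "payload": {"targets": [[0,0,-1,0,0,0],[0,0,0,0,0,0],[0,-15,0,0,0,0],[0,-40,0,0,0,0],[0,-40,0,0,0,0]], "gripper": 0.6}}

```text
time_s: 11.88
ee_pos: [0.5154, -0.0474, 0.1693]
eef_rot: [-1.569, 0.001, -3.045]
force: [-0.2, 0.8, 0.0]
grip_width: 0.0733
```

Run:
```python
from h import *
plan([.425,.231,.12],-155,9)
```

```text
[[7.0, 5.4, -31.8, -0.1, -2.2, -0.1], [5.8, 5.5, -32.0, 0.0, -2.1, 0.0], [4.6, 5.5, -32.2, 0.0, -2.2, 0.0], [3.4, 5.5, -32.3, 0.0, -2.2, 0.0], [2.1, 5.4, -32.5, 0.0, -2.1, 0.0], [0.9, 5.5, -32.5, 0.0, -2.2, 0.0], [-0.3, 5.5, -32.5, 0.0, -2.1, 0.0], [-1.5, 5.5, -32.5, 0.0, -2.2, 0.0], [-2.7, 5.5, -32.4, 0.0, -2.2, 0.0]]
end [0.42497662 0.23101115 0.11995593] [-9.00036483e+01 -3.58150401e-02 -1.54968636e+02]
```

{"api": "step_arm", "payload": {"targets": [[7,5.4,-31.8,-0.1,-2.2,-0.1],[5.8,5.5,-32,0,-2.1,0],[4.6,5.5,-32.2,0,-2.2,0],[3.4,5.5,-32.3,0,-2.2,0],[2.1,5.4,-32.5,0,-2.1,0],[0.9,5.5,-32.5,0,-2.2,0],[-0.3,5.5,-32.5,0,-2.1,0],[-1.5,5.5,-32.5,0,-2.2,0],[-2.7,5.5,-32.4,0,-2.2,0],[0,0,0,0,0,0],[0,0,0,0,0,0]], "gripper": 0.8}}

```text
time_s: 13.25
ee_pos: [0.4254, 0.2307, 0.1186]
eef_rot: [-1.571, -0.0, -2.705]
force: [-0.1, -0.5, -0.6]
grip_width: 0.0847
```

Run:
```python
from h import *
show('z13',370,130,110,110,7,1.6,[.5152,-.0474],0,coll=(.425,.231,0))
im=cv2.imread('pics/z13_raw.png');f=lambda im:np.clip(cv2.resize(im[180:260,290:340],None,fx=7,fy=7,interpolation=cv2.INTER_CUBIC)*2.,0,255).astype(np.uint8)
t=snap('top','t13');t=cv2.imread('pics/t13.png')
g=np.clip(cv2.resize(t[225:305,310:360],None,fx=7,fy=7,interpolation=cv2.INTER_CUBIC)*2.,0,255).astype(np.uint8)
cv2.imwrite('pics/z14.png',np.hstack([f(im),g]))
```

```text
13.3 [0.42545347 0.23051571 0.11850349] [-9.00182492e+01 -1.23803550e-02 -1.55022696e+02] 0.08444339517193201 [-0.15522067 -0.10334753  0.09260651] [-0.00790363 -0.02115588  0.0216457 ]
```

View pics/z13.png

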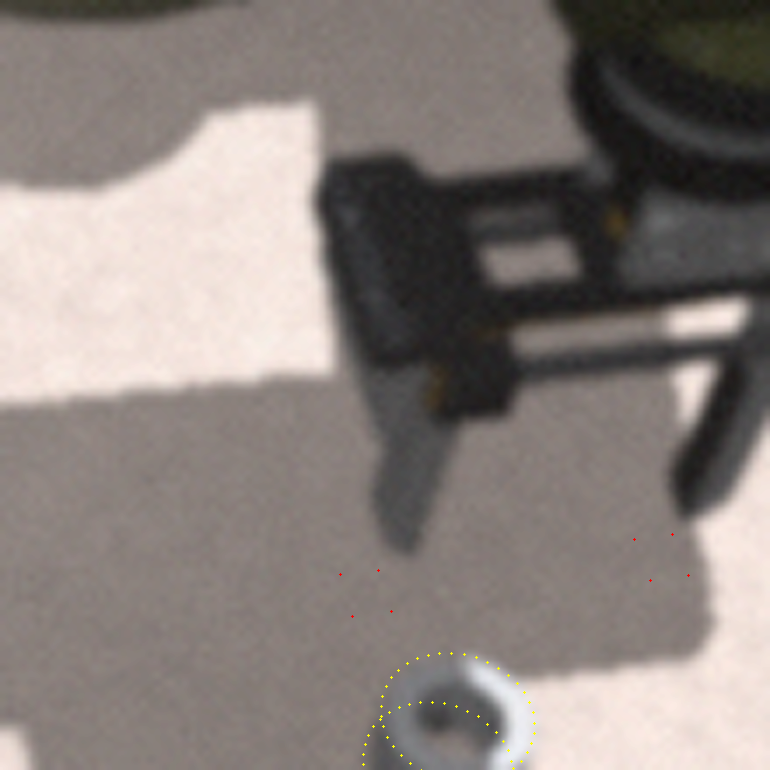

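View pics/z14.png

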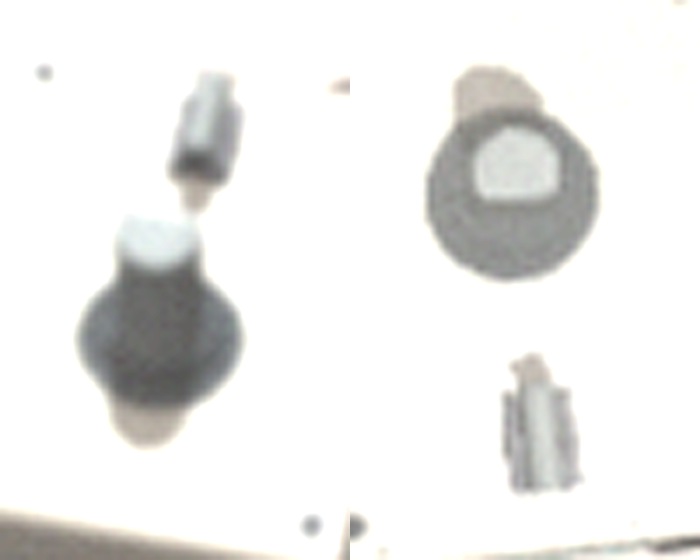

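Run:
```python
from h import *
s=dict(np.load('pics/z13_raw.npz'));p,R=pose()
for dz in(0,.02,.033):print(proj(s,p+[0,0,dz])-proj(s,p))
for d in([.02,0,0],[0,.02,0]):print(proj(s,p+np.array(d))-proj(s,p))
```

```text
[0. 0.]
[ 2.08577014 -5.14464049]
[ 3.47981661 -8.58311521]
[-1.41802399  7.19384962]
[8.989477   2.15912306]
```

Run:
```python
from h import *
show('z15',160,230,110,110,7,2.0,None,0,'top',coll=(.424,.2305,0))
```

```text
13.4 [0.42541974 0.23043069 0.11828912] [-9.00205861e+01 -2.65153048e-02 -1.55040162e+02] 0.08466753557599854 [0.64957088 0.40995682 0.08121584] [0.03272454 0.01560908 0.03754004]
```

View pics/z15.png

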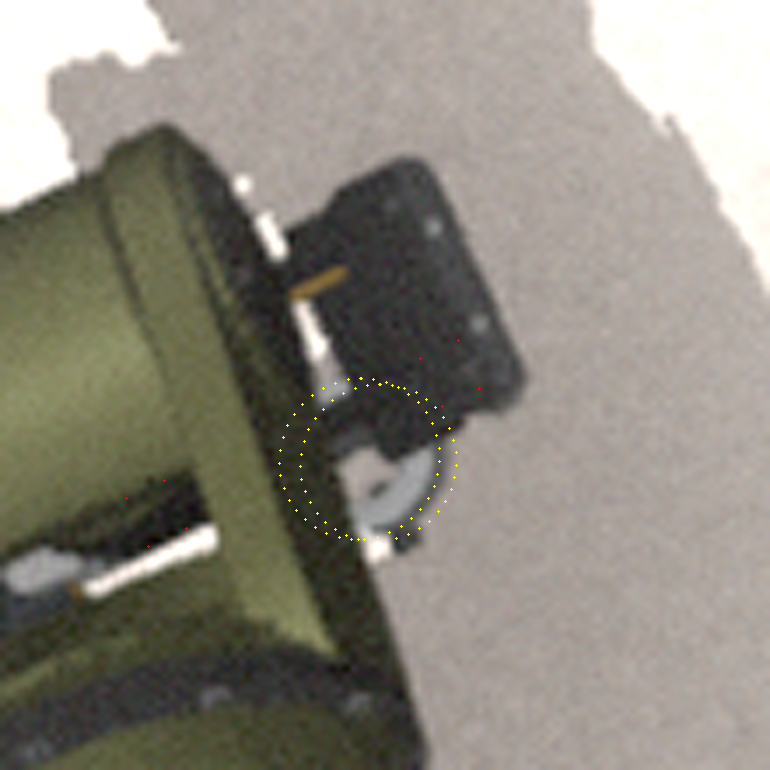

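{"api": "step_arm", "payload": {"targets": [[0,30,0,0,0,0],[0,30,0,0,0,0],[0,25,0,0,0,0],[0,13,0,0,0,0],[0,0,0,0,0,0],[0,0,0,0,0,0]]}}

```text
time_s: 14.15
ee_pos: [0.4255, 0.2313, 0.0208]
eef_rot: [-1.571, 0.0, -2.705]
force: [0.7, 0.9, 0.2]
grip_width: 0.0846
```

Run:
```python
from h import *
show('z16',380,170,110,110,7,1.6,None,0,coll=(.425,.231,0))
```

```text
14.2 [0.42546453 0.23133287 0.02085752] [-9.00267218e+01  3.55478616e-02 -1.54968159e+02] 0.08428297644022413 [ 0.10575074 -0.98540398  0.94902239] [ 0.0389476  -0.00374397 -0.06017033]
```

View pics/z16.png

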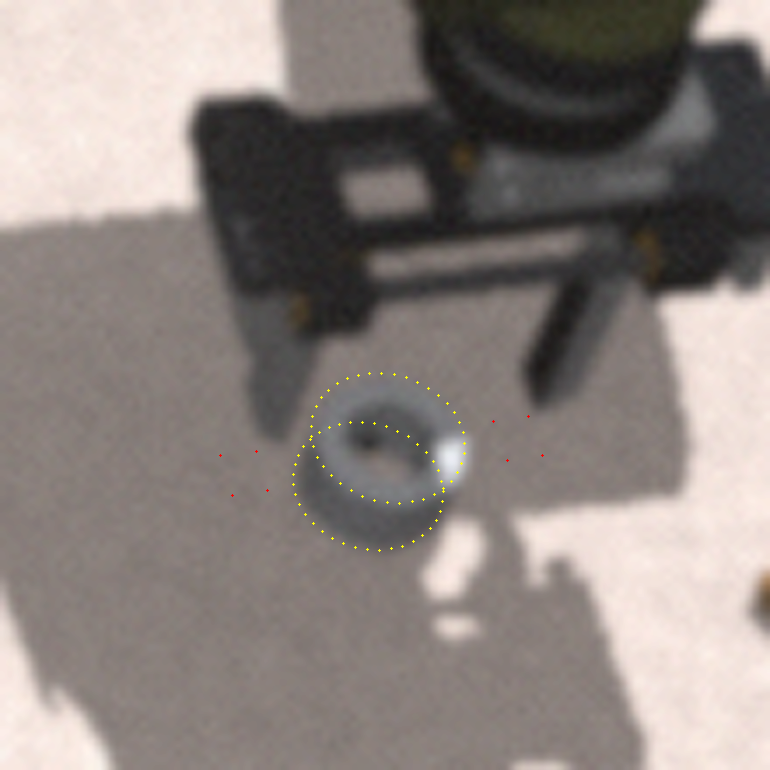

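{"api": "step_arm", "payload": {"targets": [[0,8,0,0,0,0],[0,8,0,0,0,0],[0,4,0,0,0,0],[0,0,0,0,0,0]]}}

```text
time_s: 14.7
ee_pos: [0.4247, 0.2311, -0.0005]
eef_rot: [-1.571, -0.002, -2.705]
force: [0.5, -0.5, 1.5]
grip_width: 0.0847
```

{"api": "step_arm", "payload": {"targets": [[0,5,0,0,0,0],[0,3,0,0,0,0],[0,0,0,0,0,0]]}}

```text
time_s: 15.08
ee_pos: [0.4247, 0.2311, -0.0083]
eef_rot: [-1.571, -0.001, -2.705]
force: [0.1, 0.1, -0.2]
grip_width: 0.0843
```

Run:
```python
from h import *
show('z17',380,170,110,110,7,1.6,None,0,coll=(.425,.231,0))
```

```text
15.125 [ 0.42481092  0.23113862 -0.00818518] [-9.00264981e+01 -6.45550065e-02 -1.54957722e+02] 0.08460244087116447 [ 0.58760343 -0.46345018 -0.16679271] [-0.00893959  0.02283959 -0.01107877]
```

View pics/z17.png

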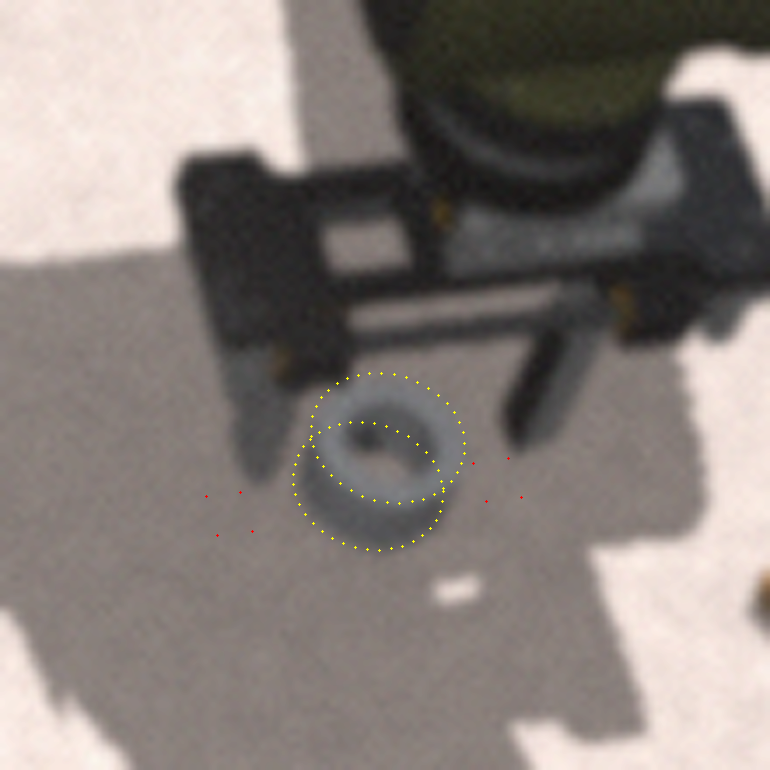

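{"api": "step_arm", "payload": {"targets": [[0,4,0,0,0,0],[0,3,0,0,0,0],[0,0,0,0,0,0]]}}

```text
time_s: 15.5
ee_pos: [0.4247, 0.2311, -0.0154]
eef_rot: [-1.571, -0.001, -2.705]
force: [-0.1, 0.7, -0.0]
grip_width: 0.0846
```

{"api": "step_arm", "payload": {"targets": [[0,0,0,0,0,0],[0,0,0,0,0,0],[0,0,0,0,0,0],[0,0,0,0,0,0],[0,0,0,0,0,0]], "gripper": -1, "squeeze": 20}}

```text
time_s: 16.12
ee_pos: [0.4249, 0.2311, -0.0151]
eef_rot: [-1.571, -0.001, -2.705]
force: [0.7, 0.4, 1.4]
grip_width: 0.052
```

Run:
```python
from h import *
show('z18',380,170,110,110,7,1.6,None,0,coll=(.425,.231,0))
show('z19',160,230,110,110,7,2.0,None,0,'top',coll=(.424,.2305,0))
```

```text
16.175 [ 0.42486463  0.23115665 -0.01507465] [-9.00260570e+01 -5.11143575e-02 -1.54958956e+02] 0.05182151079711338 [-0.74002722 -0.68264001  1.48880621] [-0.02874452 -0.00242182 -0.05672358]
16.225 [ 0.42486601  0.23116536 -0.01505913] [-9.00270369e+01 -5.07154648e-02 -1.54958683e+02] 0.051900964324501385 [-0.86648441 -0.28193511  0.6930853 ] [0.00126688 0.03221691 0.05031447]
```

View pics/z18.png

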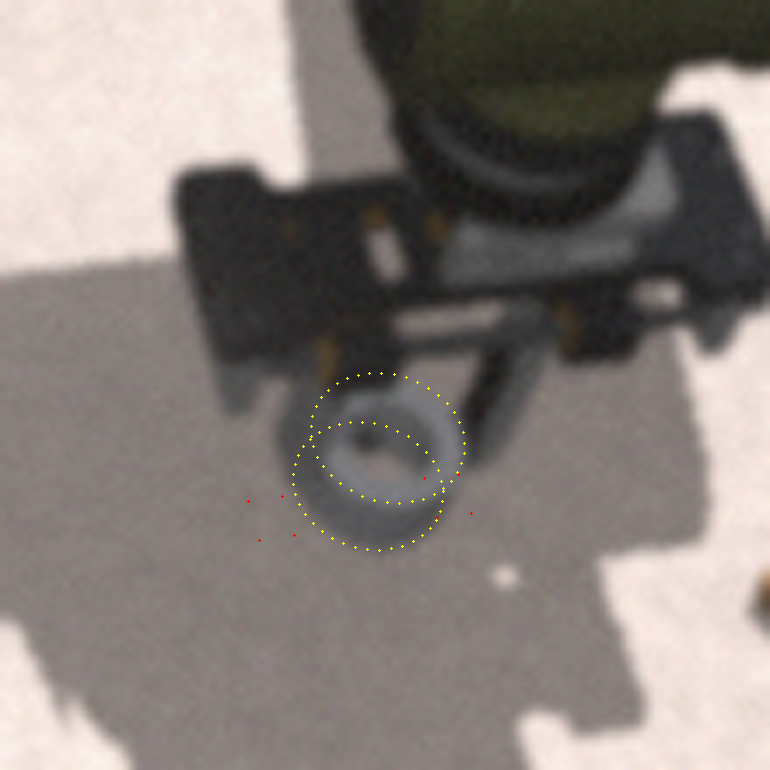

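View pics/z19.png

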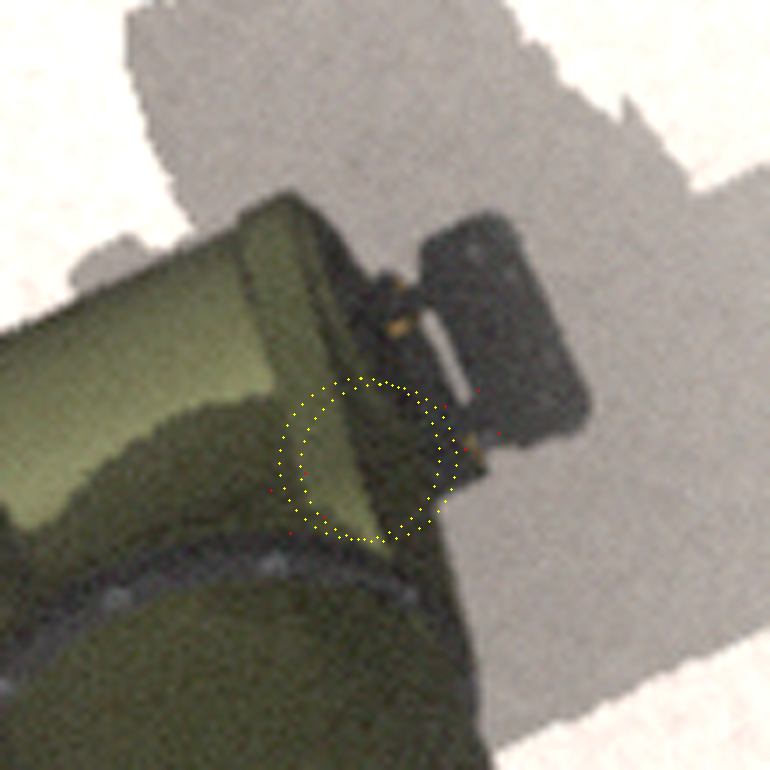

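Run:
```python
from h import *
p,R=plan([.4249,.2311,.125],-155,4)
plan([.5152,-.0474,.123],-174.4,8,p,R)
```

```text
[[0.0, -35.0, 0.0, 0.0, 0.0, 0.1], [0.0, -35.0, 0.0, 0.0, 0.0, 0.0], [0.0, -35.0, 0.0, 0.0, 0.0, 0.0], [-0.1, -35.1, 0.0, 0.0, 0.0, 0.0]]
end [0.42493075 0.23112264 0.12504088] [-9.00270369e+01  4.92845241e-02 -1.54958730e+02]
[[4.5, 0.2, 36.3, 0.0, 2.4, 0.0], [3.0, 0.3, 36.5, 0.0, 2.5, 0.0], [1.4, 0.2, 36.6, 0.0, 2.4, 0.0], [-0.1, 0.2, 36.6, 0.0, 2.4, 0.0], [-1.7, 0.3, 36.5, 0.0, 2.5, 0.0], [-3.3, 0.2, 36.5, 0.0, 2.4, 0.0], [-4.8, 0.2, 36.3, 0.0, 2.4, 0.0], [-6.3, 0.3, 36.0, 0.0, 2.4, 0.0]]
end [ 0.51523702 -0.04738021  0.12297276] [-9.00418722e+01  3.75056659e-02 -1.74358732e+02]
```

{"api": "step_arm", "payload": {"targets": [[0,-35,0,0,0,0.1],[0,-35,0,0,0,0],[0,-35,0,0,0,0],[0,-35,0,0,0,0],[0,0,0,0,0,0]], "squeeze": 30}}

```text
time_s: 16.85
ee_pos: [0.4258, 0.2315, 0.1268]
eef_rot: [-1.571, 0.005, -2.705]
force: [0.9, -0.0, -2.3]
grip_width: 0.0519
```

{"api": "step_arm", "payload": {"targets": [[4.5,0.2,36.3,0,2.4,0],[3,0.3,36.5,0,2.5,0],[1.4,0.2,36.6,0,2.4,0],[-0.1,0.2,36.6,0,2.4,0],[-1.7,0.3,36.5,0,2.5,0],[-3.3,0.2,36.5,0,2.4,0],[-4.8,0.2,36.3,0,2.4,0],[-6.3,0.3,36,0,2.4,0],[0,0,0,0,0,0],[0,0,0,0,0,0],[0,0,0,0,0,0]]}}

```text
time_s: 18.23
ee_pos: [0.5148, -0.0466, 0.1224]
eef_rot: [-1.572, -0.0, -3.042]
force: [-0.5, -0.2, -1.6]
grip_width: 0.0517
```

Run:
```python
from h import *
p,R=pose()
show('z20',250,130,130,110,6,1.7,[.5152,-.0474],0,coll=(p[0],p[1],p[2]+.0151))
show('z21',280,190,110,110,6,2.0,[.5152,-.0474],0,'top',coll=(p[0],p[1],p[2]+.0151))
```

```text
18.275 [ 0.5148885  -0.04664032  0.12258114] [-9.00493725e+01  1.58045304e-02 -1.74286270e+02] 0.051879522190029 [-0.41559873 -0.25972818 -0.64099113] [0.02198064 0.07695473 0.01917058]
18.325 [ 0.51497091 -0.04672145  0.12273362] [-9.00459198e+01  2.85628792e-02 -1.74294281e+02] 0.0515798094187888 [ 0.05563876  0.69631175 -1.27072208] [ 0.02367241  0.02865037 -0.00579612]
```

View pics/z20.png

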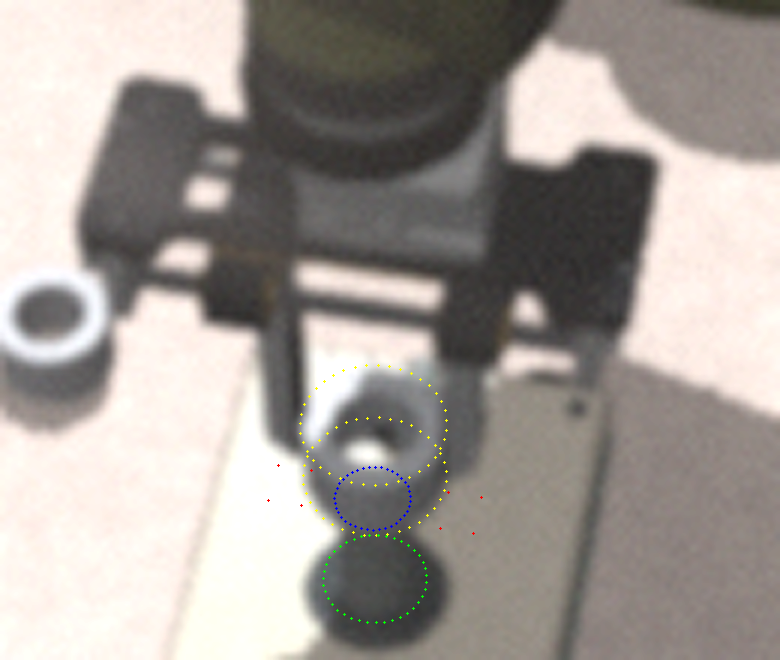

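View pics/z21.png

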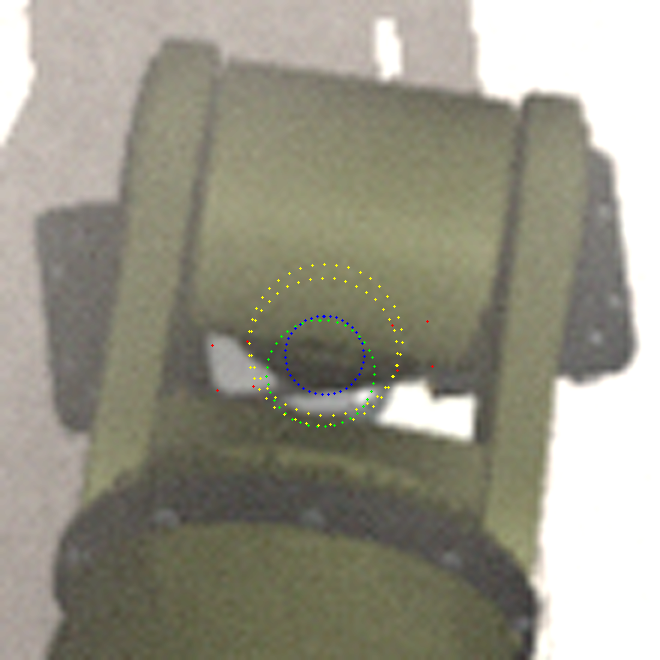

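{"api": "step_arm", "payload": {"targets": [[0,6,0.7,0,0,0],[0,6,0,0,0,0],[0,0,0,0,0,0]]}}

```text
time_s: 18.7
ee_pos: [0.5148, -0.048, 0.1101]
eef_rot: [-1.572, -0.001, -3.043]
force: [0.3, 0.1, -1.1]
grip_width: 0.0517
```

{"api": "step_arm", "payload": {"targets": [[0,2,0,0,0,0],[0,2,0,0,0,0],[0,1,0,0,0,0],[0,0,0,0,0,0]]}}

```text
time_s: 19.2
ee_pos: [0.5152, -0.0481, 0.1058]
eef_rot: [-1.572, 0.001, -3.043]
force: [0.5, 1.1, -2.1]
grip_width: 0.0517
```

Run:
```python
from h import *
o=get_obs();print(o['time_s'],o['ee_pos'],np.degrees(o['eef_rot']),o['grip_width'],o['force'],o['moment'])
```

```text
19.2 [ 0.51519704 -0.04813371  0.10580634] [-9.00411332e+01  3.31519097e-02 -1.74363501e+02] 0.05168052689021734 [ 0.51642986  1.07531967 -2.07433567] [-0.00219746  0.02253425 -0.02962668]
```

{"api": "step_arm", "payload": {"targets": [[0,1,-0.6,0,0,0],[0,1.5,0,0,0,0],[0,1.5,0,0,0,0],[0,0,0,0,0,0]]}}

```text
time_s: 19.7
ee_pos: [0.5151, -0.0475, 0.1017]
eef_rot: [-1.572, 0.0, -3.043]
force: [-1.1, 0.8, -2.0]
grip_width: 0.0516
```

{"api": "step_arm", "payload": {"targets": [[0,1.5,0,0,0,0],[0,1.5,0,0,0,0],[0,0,0,0,0,0]]}}

```text
time_s: 20.08
ee_pos: [0.5151, -0.0475, 0.0987]
eef_rot: [-1.572, 0.0, -3.043]
force: [-0.3, -0.0, -1.4]
grip_width: 0.0514
```

Run:
```python
from h import *
show('z22',250,150,130,110,6,1.7,None,0)
```

```text
20.125 [ 0.51509865 -0.04750856  0.09875433] [-9.00439193e+01  2.52020388e-02 -1.74360077e+02] 0.05171767741667256 [ 0.93052854 -0.82301559 -1.85193546] [ 0.00010415  0.00542178 -0.00843522]
```

View pics/z22.png

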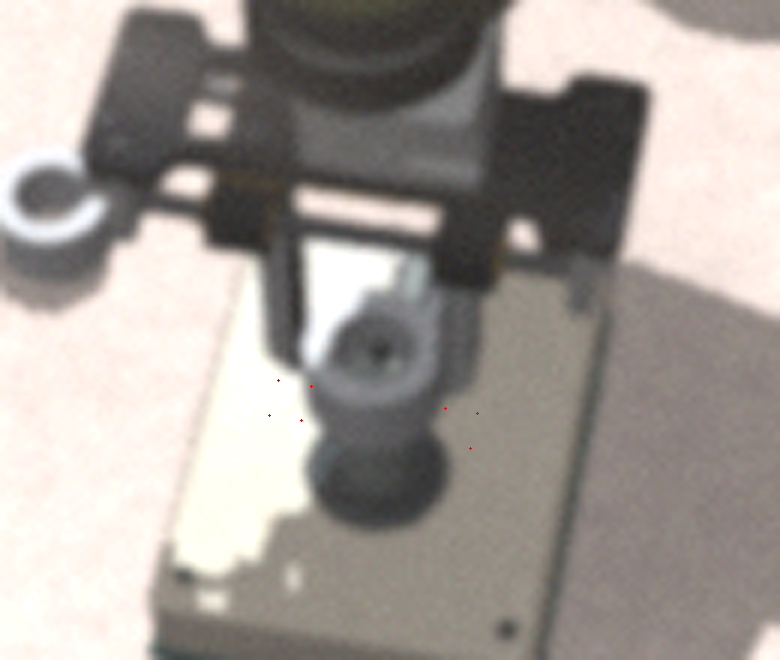

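{"api": "step_arm", "payload": {"targets": [[0,3,0,0,0,0],[0,3,0,0,0,0],[0,3,0,0,0,0],[0,3,0,0,0,0],[0,0,0,0,0,0]]}}

```text
time_s: 20.75
ee_pos: [0.515, -0.0475, 0.0865]
eef_rot: [-1.572, 0.0, -3.043]
force: [0.6, 0.4, -0.8]
grip_width: 0.0518
```

{"api": "step_arm", "payload": {"targets": [[0,4,0,0,0,0],[0,4,0,0,0,0],[0,4,0,0,0,0],[0,4,0,0,0,0],[0,0,0,0,0,0]]}}

```text
time_s: 21.38
ee_pos: [0.515, -0.0475, 0.0705]
eef_rot: [-1.572, 0.0, -3.043]
force: [0.0, 0.2, -1.7]
grip_width: 0.052
```

17.6 mm should remain, and so far nothing resists. I'll do 15 mm, then creep the last bit.

{"api": "step_arm", "payload": {"targets": [[0,4,0,0,0,0],[0,4,0,0,0,0],[0,4,0,0,0,0],[0,3,0,0,0,0],[0,0,0,0,0,0]]}}

```text
time_s: 22.0
ee_pos: [0.515, -0.0475, 0.0556]
eef_rot: [-1.572, 0.0, -3.043]
force: [-0.1, 0.2, -0.8]
grip_width: 0.0516
```

{"api": "step_arm", "payload": {"targets": [[0,1.5,0,0,0,0],[0,1,0,0,0,0],[0,0.5,0,0,0,0],[0,0,0,0,0,0]]}}

```text
time_s: 22.5
ee_pos: [0.5152, -0.0475, 0.053]
eef_rot: [-1.571, 0.001, -3.043]
force: [0.3, 0.4, -0.8]
grip_width: 0.0516
```

{"api": "step_arm", "payload": {"targets": [[0,1,0,0,0,0],[0,0,0,0,0,0],[0,0,0,0,0,0]]}}

```text
time_s: 22.88
ee_pos: [0.5154, -0.0475, 0.0528]
eef_rot: [-1.571, 0.001, -3.043]
force: [-5.0, 0.0, 10.2]
grip_width: 0.0516
```

{"api": "step_arm", "payload": {"targets": [[0,1,0,0,0,0],[0,0,0,0,0,0],[0,0,0,0,0,0]]}}

```text
time_s: 23.25
ee_pos: [0.5155, -0.0475, 0.0527]
eef_rot: [-1.571, 0.002, -3.043]
force: [-9.9, 0.9, 21.7]
grip_width: 0.0516
```

Run:
```python
from h import *
o=get_obs();print(o['force'],o['moment'],o['ee_pos'])
show('z23',250,150,130,110,6,1.7,None,0,coll=(.5152,-.0474,.068))
show('z24',280,190,110,110,6,2.0,None,0,'top',coll=(.5152,-.0474,.068))
```

```text
[-9.87580954  0.92952078 21.70798926] [0.36128738 1.99942656 0.02026326] [ 0.51550819 -0.04748518  0.05268638]
23.3 [ 0.51552078 -0.04749347  0.052687  ] [-9.00225506e+01  1.04412377e-01 -1.74353607e+02] 0.05178520275751423 [-10.08162095   2.24130034  23.02816859] [0.41682091 1.96475375 0.01809847]
23.35 [ 0.51548904 -0.04748478  0.05268728] [-9.00235012e+01  1.01395253e-01 -1.74354981e+02] 0.051359890305133646 [-9.50380675  1.83732076 21.60511375] [ 0.38373393  2.00944427 -0.02224393]
```

View pics/z23.png

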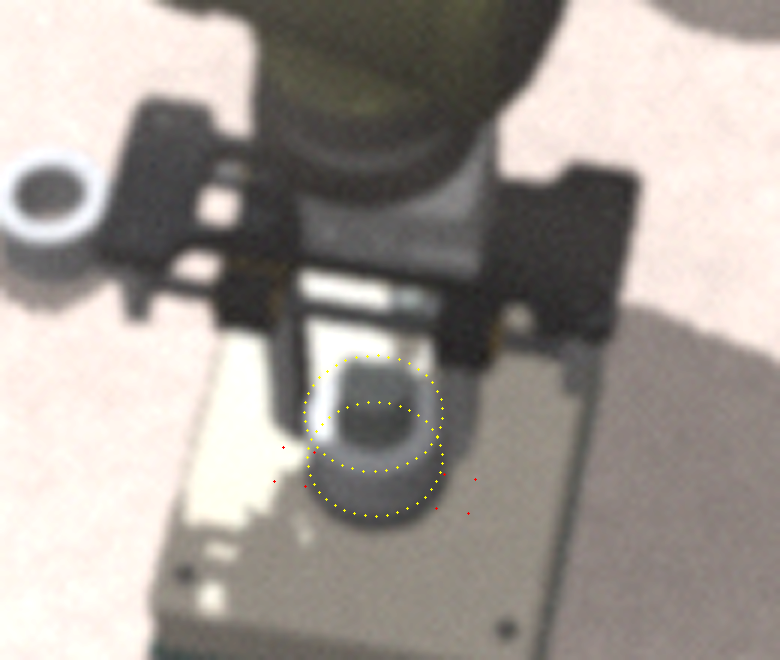

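{"api": "step_arm", "payload": {"targets": [[0,-1.2,0,0,0,0],[0,0,0,0,0,0],[0,0,0,0,0,0],[0,0,0,0,0,0]]}}

```text
time_s: 23.85
ee_pos: [0.5154, -0.0475, 0.0528]
eef_rot: [-1.571, 0.001, -3.043]
force: [-4.6, 0.7, 9.0]
grip_width: 0.0519
```

Run:
```python
from h import *
o=get_obs();print(o['force'],o['moment'],o['ee_pos'],o['grip_width'])
f=lambda im:np.clip(cv2.resize(im,(480,480),interpolation=cv2.INTER_CUBIC)*1.8,0,255).astype(np.uint8)
snap('scene','s25');b=cv2.imread('pics/s25.png');cv2.imwrite('pics/z25.png',f(b[185:245,285:345]))
a=cv2.imread('pics/s25.png');cv2.imwrite('pics/full25.png',np.clip(a*1.5,0,255).astype(np.uint8))
```

```text
[-4.59393569  0.65520092  8.9989681 ] [0.20849767 0.96815796 0.06149903] [ 0.51537149 -0.04747246  0.05281891] 0.05188961467900645
```

View pics/z25.png

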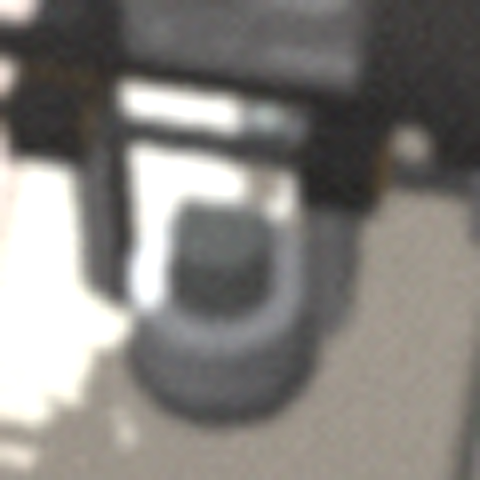

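View pics/z24.png

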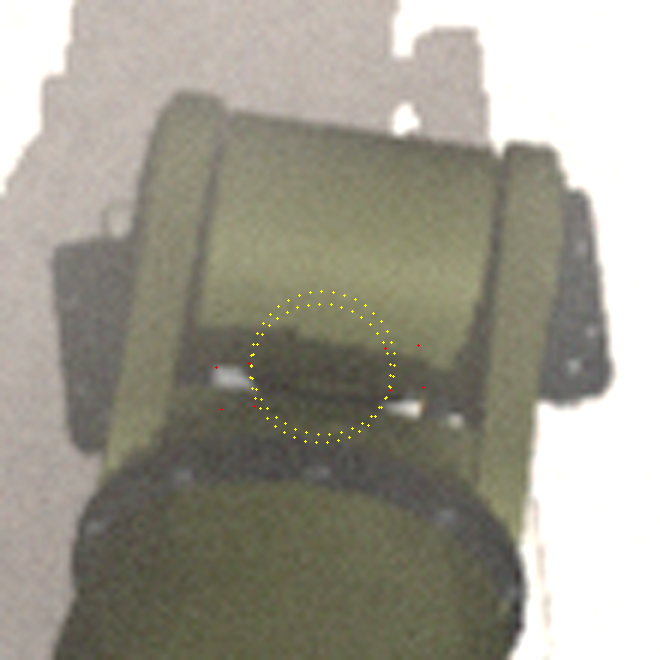

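Run:
```python
from station import job
print(job.hand_in())
```

```text
the job is handed in; nothing more can be done
None
```

I turned the shaft until its flat faced the guide tube, then slid the collar down onto the shoulder with its screw over the flat. The job was handed in at about 24 s with the fingers still gripping the collar; no verdict is reported.

**Shaft:** The jaws closed squarely on the flat and the gripper read 22.4 mm. I turned the shaft about 61° to the guide-tube direction. Both cameras then showed the flat facing the tube while the collar was still on the bench.

**Collar:** I gripped it across the screw direction; the gripper read 51.9 mm against its 52 mm diameter. It went past the 6 mm point, where a misplaced screw would have stopped it, without resistance. It met the shoulder within about 0.2 mm of the expected height.

**Last readings:**

| Check | Reading |
|---|---|
| Grip setting | 30 N, jaws at 51.9 mm |
| Push down on the shoulder | about 9 N |
| Tool position from the measured shaft axis | within about 0.3 mm |
| Tool tilt | about 0.1° or less |

**Checks that disagreed or were not made:**
- **Finger length:** The fingers end about 25–30 mm higher than the stated tool point. My first close therefore missed the shaft and pressed its top end with about 5 N, so I worked from contact and images instead.
- **Side force:** About 4.6 N remained along x at the end.
- **Screw direction:** In the final pose I could not see the screw itself. That it is over the flat follows from the free descent and the tool's heading.
- **Camera agreement:** The two cameras differed by about 4–8 mm on positions, so I took the shaft axis from the grip contacts.
- **Bystanders:** I saw nothing touched, but I did not measure their positions again at the end.

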